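# Pack the games bin and pin its lid

## Task

Sort the loose game pieces into the grey bin: every die into the well beside the latch lug, every draughts disc into the well beside the lid's pivot. When all are in, swing the lid closed until its eye lines up with the lug, then take the steel latch pin from the cribbage board and thread it down through both, fully home, leaving it there. Leave the dice cup, coaster and card box where they are.

Things in the scene. Friction and masses are not known exactly. Their poses are not given: they have to be found in the camera images.
- bin: Grey plastic bin screwed to the shelf, 212 mm long (its x axis) by 106 mm wide (y) by 50 mm high, walls and floor 4 mm. Origin: centre of its underside. A 4 mm cross wall at x = 0 splits it into two equal open wells, each 100 x 98 mm inside and 46 mm deep. The lid's pivot is on an ear outside its -y wall, near the +x end (at x = 94, y = -66 mm); the latch lug (knuckle) is at its -x end (hole at x = -124, y = 0 mm).
- latch_well (a point): Centre of the inner floor (4 mm above the shelf) of the well next to the latch lug: for the dice.
- pivot_well (a point): Centre of the inner floor (4 mm above the shelf) of the well next to the lid's pivot: for the draughts discs.
- lug_hole (a point): Upper mouth of the hole in the fixed black lug on the bin's -x end, 50 mm above the shelf. The lug is 36 x 34 mm and 22 mm deep; its vertical 12 mm hole goes right through, with free space below. The dice well is the one on this side.
- lid (a joint): Angle of the flat swivel lid about its vertical pivot, rad. 0 = over the bin with its eye exactly over the lug's hole; grows as the lid swings open, anticlockwise seen from above, towards the bin's -y side. Range -0.15 to 2.2: there is no stop at 0, so the lid can be swung past it. The pivot is lightly stiff (about 0.05 N m): the lid stays where it is left, and a pin's tapered foot can pull its eye the last millimetres into line. Open at about 1.55 to 1.8 at the start.
- lid_pivot (a point): On the lid's vertical pivot axis, 58 mm above the shelf.
- lid_knob (a point): Centre of the round black knob on the lid, 22 mm diameter, 26 mm high (standing on the lid's top face, 58 mm above the shelf), 177 mm from the pivot (with the lid closed, at x = -70, y = 0 mm in the bin's frame). The lid is a grey plate 6 mm thick, 108 mm wide, its underside 52 mm above the shelf.
- lid_eye (a point): Upper mouth of the vertical 12 mm through hole in the black eye (knuckle, 36 x 34 mm, 8 mm thick) at the lid's free end, 60 mm above the shelf, 228 mm from the pivot. With the lid closed it lies over the lug, 2 mm above it.
- pin_head (a point): Centre of the head of the loose steel latch pin (60 g). The pin is 73 mm long: a 45 mm shank of 10 mm diameter (lowest 7 mm tapered to 6 mm), then a cylindrical head of 18 mm diameter and 28 mm height; this point is 59 mm above its foot, and z points up the pin. At the start it stands upright in a hole of the cribbage board. Fully home, the head's underside rests on the lid's eye, with the foot 15 mm above the shelf.
- board_hole (a point): Mouth of the hole (11.5 mm diameter, 20 mm deep) of the walnut cribbage board in which the pin stands, 25 mm above the shelf. The board is fixed, 85 x 250 x 25 mm.
- die1_center (a point): Centre of a red acrylic die, a 20 mm cube, 12 g, lying flat on the shelf at the start. Between three and five dice are there; an absent one has no pose.
- die2_center (a point): Centre of a red acrylic die, a 20 mm cube, 12 g, lying flat on the shelf at the start. Between three and five dice are there; an absent one has no pose.
- die3_center (a point): Centre of a red acrylic die, a 20 mm cube, 12 g, lying flat on the shelf at the start. Between three and five dice are there; an absent one has no pose.
- die4_center (a point): Centre of a red acrylic die, a 20 mm cube, 12 g, lying flat on the shelf at the start. Between three and five dice are there; an absent one has no pose.
- die5_center (a point): Centre of a red acrylic die, a 20 mm cube, 12 g, lying flat on the shelf at the start. Between three and five dice are there; an absent one has no pose.
- disc1_center (a point): Centre of a plain wooden draughts disc, 28 mm diameter, 9 mm thick, 12 g, lying flat on the shelf at the start. Two or three discs are there; an absent one has no pose.
- disc2_center (a point): Centre of a plain wooden draughts disc, 28 mm diameter, 9 mm thick, 12 g, lying flat on the shelf at the start. Two or three discs are there; an absent one has no pose.
- disc3_center (a point): Centre of a plain wooden draughts disc, 28 mm diameter, 9 mm thick, 12 g, lying flat on the shelf at the start. Two or three discs are there; an absent one has no pose.
- cup_center (a point): Centre of the clear plastic dice cup, 72 mm wide, 90 mm high, standing loose beside the bin: a bystander.
- coaster_center (a point): Centre of the white ceramic coaster, 100 mm diameter, 8 mm thick: a bystander.
- cards_center (a point): Centre of the flat blue card box, 65 x 90 x 19 mm: a bystander.
- pin: The pin itself; its origin is the centre of the tapered foot (lower end) of the pin.

How it is judged:
By the outcome, as a careful person would: the job done as asked, in the order asked, and still so for the second after the job is handed in, with the robot touching nothing.
Of die1, die2, die3, die4, die5 only 3 to 5 are there at a start; the rules pass over those that are not, and their reading is None.
Of disc1, disc2, disc3 only 2 to 3 are there at a start; the rules pass over those that are not, and their reading is None.
At some moment in a run one of die1, die2, die3, die4, die5, disc1, disc2, disc3 may be knocked a few centimetres aside while the robot is not near it.
It also fails if it takes over 210 s, if anything falls off the work surface, if the arm or the gripper's body presses on something with over 40 N, if the wrist force passes 120 N, or if a joint passes its speed limit or range.

## Robot

A 6-joint arm with a two-finger parallel gripper is mounted at the origin on the work surface. World frame = base frame: x ahead of the robot, y to its left, z up, the work surface at z = 0. Lengths are in m, angles in degrees, forces in N, time in s.
With the tool pointing down it reaches from about 0.325 to 0.85 m from the base axis. Payload 15.5 kg.
Tool frame: the origin (TCP) lies at the very end of the fingers, on their centre line; the grasp point (between the pads) lies arm.grip_depth behind it (arm.grip_depth is the distance from the TCP to the grasp point, in m); z points along the fingers, y is the line along which they close (so a half turn about z gives the same grasp; the last joint's range is limited). The gripper opens to 91 mm and grips with 3 to 60 N. Pads are 32 mm wide; open, the fingers measure 118 mm over their backs; the gripper's body (76 mm by 178 mm) begins 60 mm behind the grasp point.
Start: joints at [71.763, 28.281, 77.091, -0, 74.628, -5.472], TCP at [0.138, 0.61, 0.214] pointing down, gripper open.
Joint ranges: [-166.48, 166.48], [-47.26, 123.95], [12.59, 153.08], [-70.14, 250.14], [6.76, 159.57], [-176.63, 176.63]. Speed limits (degrees/s): [108.29, 108.29, 147.25, 172.46, 172.46, 172.46].

## Interface

Orientations are given as a 3x3 rotation matrix whose columns are the frame's x, y, z axes.
In Python, from rig import arm gives the robot as it stands. Calls block until the motion is done:
- arm.move_to(position, orientation): joint-space move of the TCP to a pose.
- arm.move_l(position, orientation=None, feed=0.15): straight line of the TCP; orientation=None keeps the orientation; feed is the mean speed in m/s.
- arm.move_joints(angles): joint-space move.
- arm.grip(opening): finger opening in m; the grip force is fixed at half the most; returns when the fingers have stopped.
- arm.sleep(seconds).
- arm.solve_ik(position, orientation): joint angles nearest the present ones, or None.
- arm.snapshot(name): name is "scene" or "top"; returns the picture (384x512x3 uint8, red, green, blue); there is no depth.
- arm.get_calibration(name): a dict with "intrinsics" (3x3 intrinsics, pixels), "cam_to_world" (4x4, takes a point from camera to world coordinates). Camera axes: x right, y down, z forward; pixel columns grow to the right and rows downward; lengths in m; the calibration is good to about 2 mm. A picture is of the moment at which its call begins. get_calibration takes no time and is no camera call.
A pose or a line that the arm cannot do raises arm.Unreachable and nothing moves.
- arm.sign_off(): hands the job in; it is judged then, once.
Readings, each from a call of its own:
- arm.current_t(): time.
- arm.current_joint_positions(): joint angles.
- arm.current_dq(): joint speeds.
- arm.current_tau(): joint torques, N m.
- arm.current_ee_pos(): TCP position.
- arm.current_tool_rot(): TCP orientation.
- arm.current_force(): force on the tool from outside, world axes, zero at the start.
- arm.current_torque(): the same for the moment, N m.
- arm.current_width(): finger opening in m.
- arm.current_grasp_force(): force on a finger pad.
Only numpy, scipy, OpenCV 4.12 (cv2) and the standard library are available. Lean on these libraries where they do the work, as an engineer would, in place of code of your own. Each camera call takes 0.05 s, during which the arm holds its last target. There are 200 camera calls.

## Working session

There is one attempt and no reset: what is moved stays moved. The work goes in short steps, each a Python script; the robot and the scene stay as the last script left them, time stands still between calls to the robot, and variables do not carry over. Pictures are saved under pics/ and viewed, at most 14 in all, crops included, and the job is handed in when it is done.

```bash
ls; mkdir -p pics; python3 - <<'E'
from rig import arm
import cv2, numpy as np
for n in ("scene","top"):
    im=arm.snapshot(n); cv2.imwrite(f"pics/{n}0.png",im[:,:,::-1])
    c=arm.get_calibration(n); print(n,np.round(c["intrinsics"],1).tolist(),np.round(c["cam_to_world"],4).tolist())
print(arm.grip_depth,arm.current_t(),arm.current_ee_pos(),np.round(arm.current_tool_rot(),3).tolist(),arm.current_width())
E
```

```text
pics
scene [[388.6, 0.0, 261.0], [0.0, 388.6, 196.3], [0.0, 0.0, 1.0]] [[0.4026, 0.684, -0.6083, 1.2592], [0.9154, -0.3025, 0.2657, -0.3846], [-0.0023, -0.6638, -0.7479, 0.9515], [0.0, 0.0, 0.0, 1.0]]
top [[357.0, 0.0, 257.3], [0.0, 357.0, 186.4], [0.0, 0.0, 1.0]] [[-0.0151, -0.9857, 0.168, 0.3145], [-0.9998, 0.0176, 0.0135, -0.0646], [-0.0163, -0.1677, -0.9857, 1.3855], [0.0, 0.0, 0.0, 1.0]]
0.0188 0.1 [0.13796891 0.60923752 0.21339649] [[-0.975, 0.221, -0.0], [0.221, 0.975, -0.001], [0.0, -0.001, -1.0]] 0.09144508461542954
```

View pics/scene0.png

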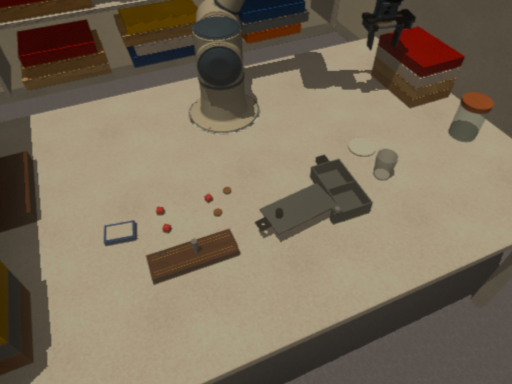

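View pics/top0.png

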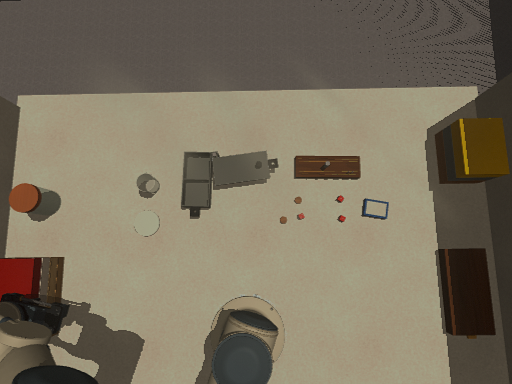

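The scene shows 3 red dice at scene px (160,210), (166,228), (208,197) and top px (340,199), (341,218), (300,216). There are 2 discs at scene px (227,190), (217,212) and top px (298,200), (283,220). The pin is near top px (326,165), the knob near (259,165). Enlarging for accuracy.

```bash
cat > h.py <<'E'
import numpy as np, cv2
from rig import arm
from scipy.optimize import least_squares
def cam(n):
    c=arm.get_calibration(n); return c["intrinsics"],np.linalg.inv(c["cam_to_world"])
def proj(n,P):
    K,T=cam(n); P=np.atleast_2d(P); q=(P@T[:3,:3].T+T[:3,3])@K.T; return q[:,:2]/q[:,2:]
def tri(ps,pt):
    A=[]
    for n,p in(("scene",ps),("top",pt)):
        K,T=cam(n); M=K@T[:3]; A+=[p[0]*M[2]-M[0],p[1]*M[2]-M[1]]
    X=np.linalg.svd(np.array(A))[2][-1]; X=X[:3]/X[3]
    e=max(np.linalg.norm(proj("scene",X)[0]-ps),np.linalg.norm(proj("top",X)[0]-pt)); return X,e
def onz(n,p,z):
    K,T=cam(n); W=np.linalg.inv(T); d=W[:3,:3]@np.linalg.solve(K,[p[0],p[1],1]); o=W[:3,3]; return o+d*(z-o[2])/d[2]
def blobs(im,kind,box):
    h=cv2.cvtColor(im,cv2.COLOR_RGB2HSV).astype(int)
    if kind=="die": m=((h[...,0]<8)|(h[...,0]>172))&(h[...,1]>130)&(h[...,2]>60)
    else: m=(h[...,0]>=5)&(h[...,0]<20)&(h[...,1]>85)&(h[...,1]<200)&(h[...,2]>40)
    k=np.zeros(m.shape,bool); x0,y0,x1,y1=box; k[y0:y1,x0:x1]=1
    n,l,s,c=cv2.connectedComponentsWithStats((m&k).astype(np.uint8),connectivity=8)
    return [(s[i,4],np.round(c[i],2)) for i in range(1,n) if s[i,4]>=6]
E
python3 - <<'E'
from h import *
for n,(a,b,c,d),f in(("scene",(100,145,380,285),2.8),("top",(125,145,395,235),2.9)):
    im=cv2.imread(f"pics/{n}0.png")
    g=cv2.resize(im[b:d,a:c],None,fx=f,fy=f,interpolation=cv2.INTER_CUBIC)
    cv2.imwrite(f"pics/{n}0c.png",cv2.convertScaleAbs(g,alpha=1.5,beta=15))
    rgb=im[:,:,::-1].copy()
    for k in("die","disc"): print(n,k,blobs(rgb,k,(90,140,400,290) if n=="scene" else (180,140,400,240)))
E
```

```text
scene die [(np.int32(39), array([207.85, 197.15])), (np.int32(44), array([159.34, 210.02])), (np.int32(47), array([165.94, 227.62]))]
scene disc [(np.int32(49), array([226.43, 189.84])), (np.int32(42), array([208.29, 197.98])), (np.int32(38), array([159.55, 210.76])), (np.int32(55), array([217.16, 211.69])), (np.int32(37), array([166.43, 229.05])), (np.int32(2527), array([191.74, 255.69]))]
top die [(np.int32(30), array([340.03, 198.3 ])), (np.int32(23), array([300.74, 215.61])), (np.int32(30), array([341.67, 218.07]))]
top disc [(np.int32(1364), array([326.79, 166.45])), (np.int32(42), array([297.9 , 199.76])), (np.int32(8), array([302.5, 214.5])), (np.int32(13), array([299.69, 216.92])), (np.int32(44), array([283.05, 219.52])), (np.int32(7), array([341.  , 220.29]))]
```

View pics/scene0c.png

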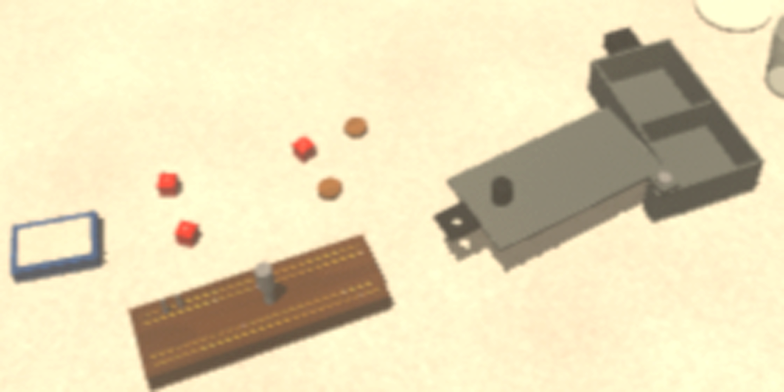

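View pics/top0c.png

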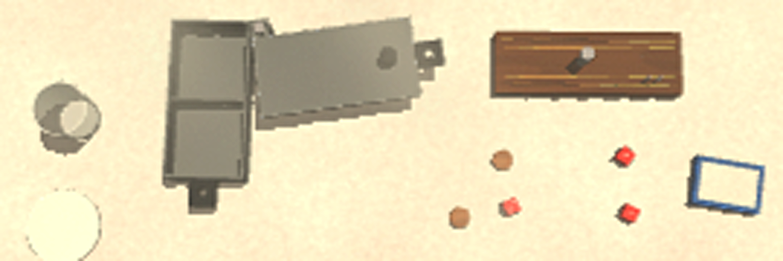

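Crops: three dice, two discs, and the pin in the board (head top at scene crop (263,270), top crop (588,52)). The lid is open to about 1.6 rad, with its eye at scene crop (457,221) and top crop (430,54). The lug is at scene crop (621,40) and top crop (204,195). I'll triangulate these and fit the bin model.

```bash
cat > fit.py <<'E'
from h import *
S=lambda u,v:np.array([100+(u+.5)/2.8-.5,145+(v+.5)/2.8-.5])
T=lambda u,v:np.array([125+(u+.5)/2.9-.5,145+(v+.5)/2.9-.5])
B={'rim-x-y':(-106,-53,50),'rim-x+y':(-106,53,50),'rim+x+y':(106,53,50),'rim+x-y':(106,-53,50),'eye':None,'knob':None}
cl=[("scene",S(591,66),'rim-x-y'),("scene",S(669,40),'rim-x+y'),("scene",S(761,160),'rim+x+y'),
("top",T(172,20),'rim+x+y'),("top",T(253,22),'rim+x-y'),("top",T(164,182),'rim-x+y'),("top",T(246,184),'rim-x-y'),
("scene",S(457,221),'eye'),("top",T(430,54),'eye'),("scene",S(502,180),'knob'),("top",T(388,52),'knob')]
def rz(a):return np.array([[np.cos(a),-np.sin(a),0],[np.sin(a),np.cos(a),0],[0,0,1]])
def pt(k,p):
    x,y,a,th=p[:4]
    if B[k] is not None:q=np.array(B[k],float)
    else:
        c={'eye':(-124,0,60),'knob':(-70,0,84)}[k]; piv=np.array([94,-66,0]); q=piv+rz(th)@(np.array(c)-piv)
    return rz(a)@(q/1e3)+[x,y,0]
E
python3 - <<'E'
from fit import *
for a,b in ((( -1,)*2,)*0): pass
d=dict()
for n,p,k in cl: d.setdefault(k,{})[n]=p
for k in d:
    if len(d[k])==2: X,e=tri(d[k]["scene"],d[k]["top"]); print(k,X.round(4),"err px",round(e,2))
f=lambda p:np.concatenate([(proj(n,pt(k,p))[0]-u) for n,u,k in cl])
r=least_squares(f,[.55,.05,0,1.65],loss="soft_l1"); print("fit",r.x.round(4)); print(f(r.x).reshape(-1,2).round(1).tolist())
lug=rz(r.x[2])@[-.124,0,.05]+[r.x[0],r.x[1],0]; print("lug",lug.round(4),"proj",proj("scene",lug).round(1),proj("top",lug).round(1))
print("pin top",*[np.round(v,4) for v in tri(S(264,267),T(588,52))])
for a,b in(((207.85,197.15),(300.74,215.61)),((159.34,210.02),(340.03,198.3)),((165.94,227.62),(341.67,218.07)),((226.43,189.84),(297.9,199.76)),((217.16,211.69),(283.05,219.52)),((226.43,189.84),(283.05,219.52)),((217.16,211.69),(297.9,199.76))):
    X,e=tri(a,b); print(X.round(4),round(e,2))
E
```

```text
rim-x-y [0.4658 0.141  0.0357] err px 1.14
rim-x+y [0.4695 0.2471 0.0413] err px 0.97
rim+x+y [0.6839 0.2354 0.0504] err px 0.02
eye [ 0.63   -0.1058  0.0565] err px 0.53
knob [ 0.625  -0.052   0.0913] err px 0.19
fit [ 0.5764  0.1872 -0.0316  1.7311]
[[-1.2, -2.1], [-1.0, -1.0], [0.4, -0.0], [-0.3, -0.0], [-1.0, -0.4], [-0.4, -1.4], [-0.7, -1.7], [-0.6, -0.4], [-0.3, -0.6], [-0.7, 1.5], [0.1, 0.7]]
lug [0.4525 0.1911 0.05  ] proj [[321.2 158.6]] [[194.6 211. ]]
pin top [ 0.6229 -0.3082  0.0813] 0.6432
[ 0.4317 -0.2102  0.0149] 0.13
[ 0.485  -0.3594  0.0823] 2.89
[ 0.4285 -0.3721 -0.0642] 3.21
[ 0.4889 -0.1776  0.0918] 4.99
[ 0.4208 -0.1669 -0.0904] 4.63
[ 0.4185 -0.1424  0.0066] 0.17
[ 0.4943 -0.2018  0.0069] 0.26
```

```bash
cat >> fit.py <<'E'
def crop(n,im,box,f):
    a,b,c,d=box; return cv2.convertScaleAbs(cv2.resize(im[b:d,a:c],None,fx=f,fy=f,interpolation=cv2.INTER_CUBIC),alpha=1.8,beta=15)
E
python3 - <<'E'
from fit import *
for a,b in(((159.34,210.02),(341.67,218.07)),((165.94,227.62),(340.03,198.3))): print([np.round(v,4) for v in tri(a,b)])
p=[.5764,.1872,-.0316,1.7311]
a=crop("scene",cv2.imread("pics/scene0.png"),(252,150,376,240),6)
b=crop("top",cv2.imread("pics/top0.png"),(178,146,302,222),6)
def dr(im,n,box,f):
    o=np.array(box)
    U=lambda P:(((proj(n,P)-o+.5)*f-.5)*8).astype(int)
    W=lambda q:rz(p[2])@(np.array(q,float)/1e3)+[p[0],p[1],0]
    def poly(qs,c): cv2.polylines(im,[U(np.array(qs))],True,c,1,cv2.LINE_AA,3)
    poly([W(q) for q in((-106,-53,50),(-106,53,50),(106,53,50),(106,-53,50))],(0,255,0))
    poly([W(q) for q in((-106,-17,50),(-106,17,50),(-142,17,50),(-142,-17,50))],(0,255,255))
    t=np.linspace(0,6.28,20)
    poly([W((-124+6*np.cos(s),6*np.sin(s),50)) for s in t],(0,0,255))
    piv=np.array([94,-66,0])
    L=lambda q:W(piv+rz(p[3])@(np.array(q)-piv))
    poly([L((-124+6*np.cos(s),6*np.sin(s),60)) for s in t],(0,0,255))
    poly([L((-70+11*np.cos(s),11*np.sin(s),84)) for s in t],(255,0,0))
    poly([L(q) for q in((-106,-54,58),(-106,54,58),(106,54,58),(106,-54,58))],(255,255,0))
dr(a,"scene",(252,150),6);dr(b,"top",(178,146),6)
cv2.imwrite("pics/ova.png",a);cv2.imwrite("pics/ovb.png",b)
E
```

```text
[array([ 0.4198, -0.3662,  0.0132]), np.float64(0.1839)]
[array([ 0.4961, -0.3644,  0.0135]), np.float64(0.0672)]
```

View pics/ova.png

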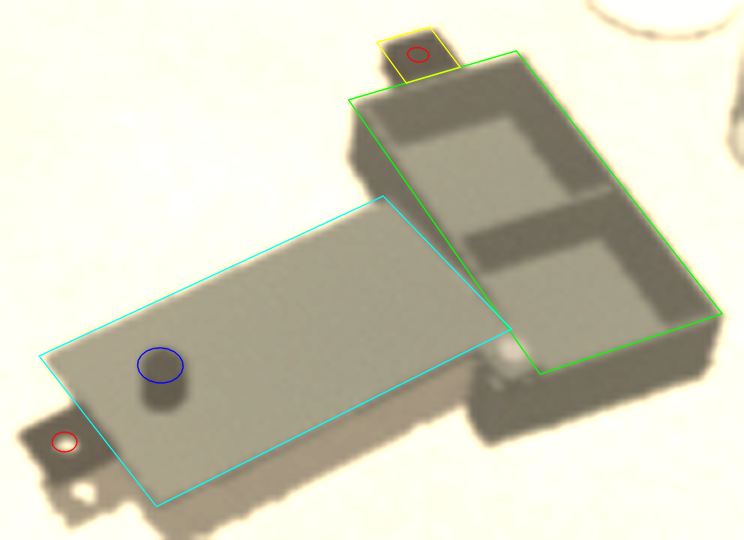

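View pics/ovb.png

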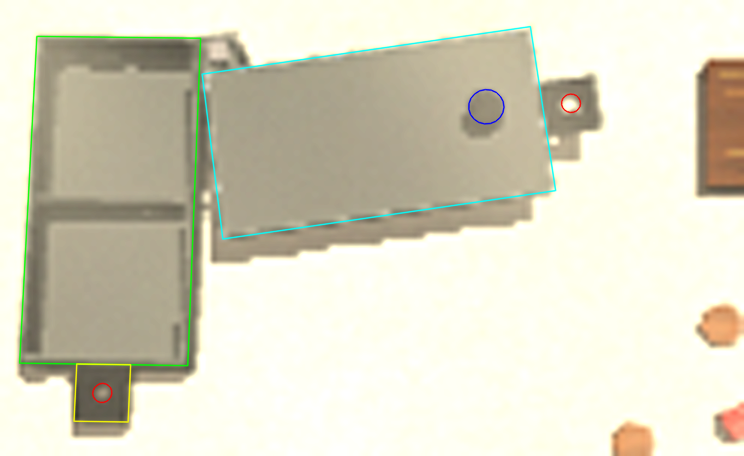

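The overlay agrees with both pictures to about half a pixel: bin, lug hole, eye and knob. The piece heights (7–15 mm) and the pin top (81 mm) are also plausible. I'm starting the sorting with one die.

```bash
cat > work.py <<'E'
from fit import *
P=[.5764,.1872,-.0316,1.7311]
W=lambda q:rz(P[2])@(np.array(q,float)/1e3)+[P[0],P[1],0]
def R(a): c,s=np.cos(a),np.sin(a); return np.array([[c,s,0],[s,-c,0],[0,0,-1.]])   # closing axis y=(s,-c)
def rot(pos,a):
    q0=np.array(arm.current_joint_positions()); best=None
    for k in(a,a+np.pi):
        q=arm.solve_ik(pos,R(k))
        if q is not None:
            c=np.abs(np.array(q)-q0).max()
            if best is None or c<best[0]: best=(c,R(k))
    return best[1]
BOX={"scene":(90,165,300,262),"top":(235,178,360,240)}
def detect():
    ims={n:arm.snapshot(n) for n in("scene","top")}; out=[]
    for k,z in(("die",.010),("disc",.0045)):
        b={n:[c for s,c in blobs(ims[n],k,BOX[n]) if s>=12 and s<120] for n in ims}
        for t in b["top"]:
            for s in b["scene"]:
                X,e=tri(s,t)
                if e<1.0 and -.005<X[2]<.028: out.append((k,X))
        print(k,len(b["scene"]),len(b["top"]))
    dice=[o for o in out if o[0]=="die"]
    return ims,dice+[o for o in out if o[0]=="disc" and all(np.hypot(*(o[1]-d[1])[:2])>.02 for d in dice)]
def refine(ims,X,yaws=np.radians(np.arange(0,90,7.5))):
    """cube x,y,yaw: best overlap of its outline with the red in both pictures"""
    dat={}
    for n,im in ims.items():
        c=proj(n,[X[0],X[1],.01])[0]; o=np.round(c).astype(int)-8
        p=im[o[1]:o[1]+17,o[0]:o[0]+17].astype(float); r=(p[...,0]-p[...,1])/(p[...,0]+1)
        dat[n]=(o,np.clip((r-.3)/.4,0,1))
    def cost(v):
        s=np.array([(i,j,k) for i in(-1,1) for j in(-1,1) for k in(0,2)])*.01
        V=s@rz(v[2]).T+[v[0],v[1],0]; e=0
        for n,(o,m) in dat.items():
            h=cv2.convexHull(((proj(n,V)-o+.5)*16).astype(np.float32)).astype(np.int32)
            g=cv2.fillConvexPoly(np.zeros((272,272),np.float32),h,1.)
            e+=((cv2.resize(g,(17,17),interpolation=cv2.INTER_AREA)-m)**2).sum()
        return e
    from scipy.optimize import minimize
    rs=[minimize(cost,[X[0],X[1],a],method="Nelder-Mead",options=dict(initial_simplex=[[X[0],X[1],a],[X[0]+.003,X[1],a],[X[0],X[1]+.003,a],[X[0],X[1],a+.1]],maxiter=60)) for a in yaws[::2]]
    r=min(rs,key=lambda r:r.fun); return r.x,r.fun
def pick(kind,x,y,a,op=.046):
    Ro=rot([x,y,.1],a)
    arm.move_to([x,y,.10],Ro); arm.grip(op); arm.move_l([x,y,.003],Ro,feed=.12); arm.grip(0.0)
    w=arm.current_width(); arm.move_l([x,y,.12],feed=.25); print("pick",kind,"w",round(w,4),"lifted",round(arm.current_width(),4),"t",arm.current_t())
    return arm.current_width()
def place(q):
    p=W(q); Ro=rot([p[0],p[1],.13],P[2])
    arm.move_to([p[0],p[1],.13],Ro); arm.move_l([p[0],p[1],.032],Ro,feed=.15); arm.grip(.044); arm.move_l([p[0],p[1],.12],feed=.3)
E
python3 - <<'E'
from work import *
ims,o=detect()
for k,X in o:
    print(k,X.round(4),*( [np.round(v,3) for v in refine(ims,X)] if k=="die" else []))
# first die
X=[x for k,x in o if k=="die"]; X=min(X,key=lambda x:-x[1]); v,_=refine(ims,X)
if pick("die",v[0],v[1],v[2])>.015: place((-53,-30,0))
print(arm.current_t(),arm.current_force())
for n in("scene","top"): cv2.imwrite(f"pics/{n}1.png",arm.snapshot(n)[:,:,::-1])
a=cv2.imread("pics/scene1.png")[130:290,90:390];b=cv2.imread("pics/top1.png")[140:300,110:400]
cv2.imwrite("pics/c1.png",np.vstack([cv2.resize(cv2.convertScaleAbs(v,alpha=1.6),(580,300)) for v in(a,b)]))
E
```

```text
die 3 3
disc 5 3
die [ 0.496  -0.3643  0.0137] [ 0.496 -0.364 -0.054] 26.993
die [ 0.4317 -0.2103  0.0142] [ 0.431 -0.21   1.373] 31.127Traceback (most recent call last):
  File "<stdin>", line 4, in <module>
  File "work.py", line 41, in refine
    rs=[minimize(cost,[X[0],X[1],a],method="Nelder-Mead",options=dict(initial_simplex=[[X[0],X[1],a],[X[0]+.003,X[1],a],[X[0],X[1]+.003,a],[X[0],X[1],a+.1]],maxiter=60)) for a in yaws[::2]]
        ~~~~~~~~^^^^^^^^^^^^^^^^^^^^^^^^^^^^^^^^^^^^^^^^^^^^^^^^^^^^^^^^^^^^^^^^^^^^^^^^^^^^^^^^^^^^^^^^^^^^^^^^^^^^^^^^^^^^^^^^^^^^^^^^^^^^^^^^^^^^^^^^^^^^^^^^^^^^^^^^^
    res = _minimize_neldermead(fun, x0, args, callback, bounds=bounds,
                               **options)
    fxr = func(xr)
    fx = function(np.copy(x), *(wrapper_args + args))
  File "work.py", line 36, in cost
    h=cv2.convexHull(((proj(n,V)-o+.5)*16).astype(np.float32)).astype(np.int32)
                       ~~~~^^^^^
  File "h.py", line 7, in proj
    K,T=cam(n); P=np.atleast_2d(P); q=(P@T[:3,:3].T+T[:3,3])@K.T; return q[:,:2]/q[:,2:]
        ~~~^^^
  File "h.py", line 5, in cam
    c=arm.get_calibration(n); return c["intrinsics"],np.linalg.inv(c["cam_to_world"])
ValueError: time passes only in moves, steps and waits
```

```bash
sed -i 's/^def cam(n):/from functools import lru_cache\n@lru_cache\ndef cam(n):/' h.py; python3 - <<'E'
from work import *
ims={n:arm.snapshot(n) for n in("scene","top")}
X=[.496,-.3643]
for n,im in ims.items():
    c=proj(n,[*X,.01])[0]; o=np.round(c).astype(int)-6
    p=im[o[1]:o[1]+13,o[0]:o[0]+13].astype(float); print(n,c,o); print((10*(p[...,0]-p[...,1])/(p[...,0]+1)).round().astype(int))
E
```

```text
scene [166.12360583 228.29836223] [160 222]
[[1 1 1 0 1 1 1 1 1 1 1 1 1]
 [1 1 1 1 1 2 2 2 1 1 1 1 1]
 [1 1 1 1 4 6 6 5 3 2 2 1 1]
 [1 1 1 3 6 7 6 6 7 6 4 1 1]
 [1 1 2 4 7 6 6 6 7 6 3 1 1]
 [1 1 3 6 7 7 7 7 7 6 3 1 1]
 [1 1 3 6 7 7 7 7 7 5 3 2 1]
 [1 1 2 5 6 7 7 7 6 4 3 1 1]
 [1 1 2 4 5 6 6 6 5 3 2 1 1]
 [1 1 2 3 4 5 5 5 5 3 1 1 1]
 [1 1 1 2 2 3 3 4 4 2 1 1 1]
 [1 1 1 1 1 1 1 2 2 1 1 1 1]
 [1 1 1 1 1 1 1 1 1 1 1 1 1]]
top [339.74479116 198.42871686] [334 192]
[[0 0 1 0 0 1 1 0 0 0 1 0 0]
 [0 1 1 1 0 0 1 0 0 0 0 0 0]
 [0 1 1 0 0 0 1 0 0 0 0 0 0]
 [0 1 1 0 0 1 4 2 0 0 1 1 0]
 [0 0 0 0 2 6 7 7 2 0 0 0 0]
 [0 0 0 1 6 7 7 7 7 3 0 0 1]
 [1 0 0 6 7 7 5 4 8 6 2 1 1]
 [0 1 2 6 7 7 7 7 7 4 0 1 1]
 [0 1 1 3 5 7 7 7 5 0 1 1 0]
 [0 0 0 1 2 4 6 6 1 0 0 0 0]
 [0 0 0 1 1 1 2 1 0 0 1 0 0]
 [0 0 1 1 0 0 0 0 0 0 0 0 0]
 [0 1 1 0 1 0 0 0 0 0 0 0 0]]
```

```bash
sed -i 's/(r-.3)\/.4/(r-.12)\/.5/' work.py; sed -i 's/yaws\[::2\]/yaws/' work.py; python3 - <<'E'
from work import *
ims,o=detect()
from time import time
for k,X in o:
    t=time()
    if k=="die":
        print(k,X.round(4),*[np.round(v,3) for v in refine(ims,X)],[round(refine(ims,X,[a])[1],1) for a in np.radians([0,15,30,45,60,75])],time()-t)
    else: print(k,X.round(4))
E
```

```text
die 3 3
disc 5 3
die [ 0.4961 -0.3644  0.0135] [ 0.495 -0.364  0.939] 13.4 [np.float64(16.9), np.float64(16.9), np.float64(13.6), np.float64(13.6), np.float64(13.4), np.float64(14.0)] 0.16361093521118164
die [ 0.4317 -0.2102  0.0146] [ 0.431 -0.21   0.217] 15.474 [np.float64(15.9), np.float64(15.6), np.float64(16.0), np.float64(15.8), np.float64(17.0), np.float64(16.6)] 0.2447953224182129
die [ 0.4198 -0.3662  0.0132] [ 0.419 -0.366 -0.363] 11.379 [np.float64(11.5), np.float64(11.6), np.float64(11.4), np.float64(11.5), np.float64(11.6), np.float64(11.7)] 0.2665841579437256
disc [ 0.4943 -0.2018  0.0069]
disc [ 0.4185 -0.1424  0.0066]
```

```bash
sed -i 's/e+=((cv2.resize(g,/g=cv2.GaussianBlur(g,(0,0),BL[n]); e+=((cv2.resize(g,/; s/^BOX=/BL={"scene":14,"top":7}\nBOX=/' work.py; python3 - <<'E'
from work import *
ims,o=detect()
for k,X in o:
    if k=="die":
        print(k,X.round(4),*[np.round(v,3) for v in refine(ims,X)],[float(round(refine(ims,X,[a])[1],1)) for a in np.radians([0,15,30,45,60,75])])
E
```

```text
die 3 3
disc 5 3
die [ 0.4961 -0.3644  0.0134] [ 0.495 -0.364  0.887] 9.829 [11.0, 11.4, 10.0, 9.8, 9.8, 9.9]
die [ 0.4317 -0.2103  0.0142] [ 0.43  -0.21   0.271] 10.677 [10.8, 10.7, 11.1, 11.7, 10.9, 10.9]
die [ 0.4198 -0.3662  0.0132] [ 0.419 -0.366  1.308] 8.027 [8.2, 8.2, 8.2, 8.2, 8.3, 8.2]
```

Yaw is only weakly observable, but the positions are firm. Picking with a width check will show misalignment.

```bash
python3 - <<'E'
from work import *
ims,o=detect()
X=[x for k,x in o if k=="die"]; X=min(X,key=lambda x:-x[1]); v,_=refine(ims,X)
if pick("die",v[0],v[1],v[2])>.015: place((-53,-30,0))
print(arm.current_t(),np.round(arm.current_force(),2))
for n in("scene","top"): cv2.imwrite(f"pics/{n}1.png",arm.snapshot(n)[:,:,::-1])
a=cv2.imread("pics/scene1.png")[130:290,90:390];b=cv2.imread("pics/top1.png")[140:300,110:400]
cv2.imwrite("pics/c1.png",np.vstack([cv2.resize(cv2.convertScaleAbs(v,alpha=1.6),(560,300)) for v in(a,b)]))
E
```

```text
die 3 3
disc 5 3
pick die w 0.0212 lifted 0.0213 t 6.5833
9.5917 [-1.1  -0.18  0.43]
```

View pics/c1.png

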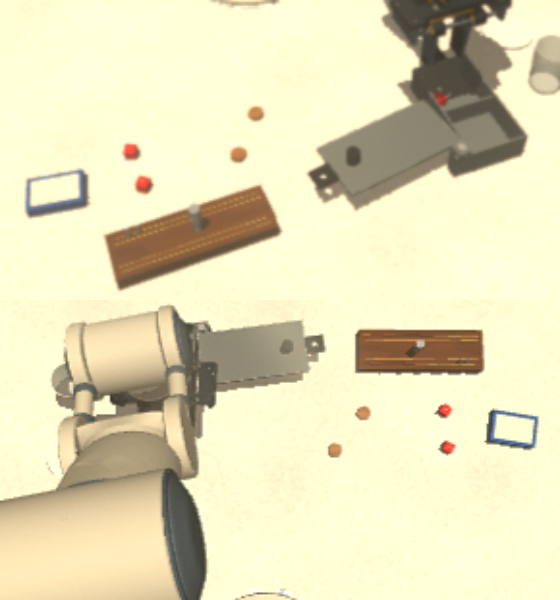

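The first die is in the dice well (crop px (441,98)). The other four pieces are undisturbed, so I'll continue with all of them, looking before each grasp.

```bash
python3 - <<'E'
from work import *
spots={"die":[(-40,25,0),(-75,0,0),(-53,-30,0)],"disc":[(35,0,0),(70,0,0),(52,0,0)]}
for i in range(4):
    ims,o=detect()
    if not o: break
    k,X=o[0]; print(k,X.round(4),len(o))
    v=refine(ims,X)[0] if k=="die" else (X[0],X[1],0)
    if pick(k,*v)>.015: place(spots[k].pop(0))
    else: print("MISS"); break
ims,o=detect(); print(o,arm.current_t())
E
```

```text
die 2 2
disc 4 2
die [ 0.4961 -0.3644  0.0134] 4
pick die w 0.0198 lifted 0.0197 t 14.0333
die 1 1
disc 3 2
die [ 0.4198 -0.366   0.0135] 3
pick die w 0.0212 lifted 0.0217 t 22.5333
die 0 0
disc 2 2
disc [ 0.4943 -0.2017  0.0067] 2
pick disc w 0.0264 lifted 0.0262 t 30.175
die 0 0
disc 1 1
disc [ 0.4185 -0.1423  0.0064] 1
pick disc w 0.0266 lifted 0.0264 t 37.2
die 0 0
disc 0 0
[] 40.5083
```

Now move the arm out of the way to look into the wells and over the whole table.

```bash
python3 - <<'E'
from work import *
p=[.5,-.05,.25]; arm.move_to(p,rot(p,P[2]))
p=[.45,-.25,.25]; arm.move_to(p,rot(p,P[2]))
for n in("scene","top"): cv2.imwrite(f"pics/{n}2.png",arm.snapshot(n)[:,:,::-1])
a=crop("scene",cv2.imread("pics/scene2.png"),(100,130,400,280),2.66)
b=crop("top",cv2.imread("pics/top2.png"),(110,140,410,225),2.66)
cv2.imwrite("pics/c2.png",np.vstack([a[:,:798],b[:,:798]])[:600]); print(arm.current_t())
E
```

```text
42.6083
```

View pics/c2.png

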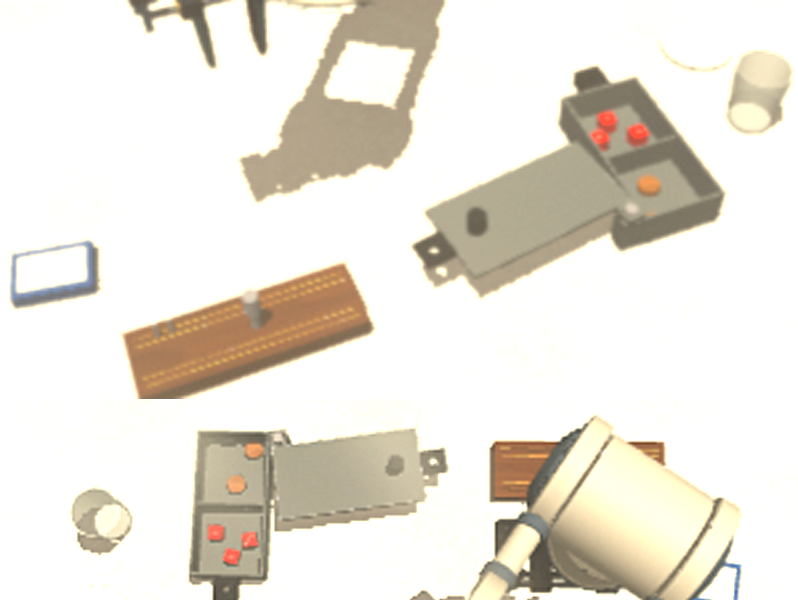

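All 3 dice are in the lug-side well (top crop (216,532), (249,540), (232,557)). Both discs are in the pivot-side well (236,484), (254,450). Bystanders look unmoved. Next I close the lid, with the fingers loosely around the knob and the closing axis tangential to its arc.

```bash
python3 - <<'E'
from work import *
k=lambda th:pt('knob',[*P[:3],th])
yaw=lambda th,h:P[2]+th+np.arctan2(66,-164)+h
Z=.065
def pos(th,z=Z): q=k(th); return [q[0],q[1],z]
ths=np.linspace(P[3],0,13); print(k(P[3]).round(4),k(0).round(4))
best=None
for h in(0,np.pi):
    qs=[arm.solve_ik(pos(t),R(yaw(t,h))) for t in ths]
    if all(q is not None for q in qs):
        j=np.array(qs); print(h,j[:,5].round(0)); c=np.abs(j[:,5]).max()
        if best is None or c<best[0]: best=(c,h)
h=best[1]
p=pos(ths[0],.16); arm.move_to(p,R(yaw(ths[0],h))); arm.grip(.05); arm.move_l(pos(ths[0]),feed=.12); arm.grip(.028); f0=np.array(arm.current_force()); print("width",arm.current_width(),f0.round(2))
for t in ths[1:]:
    arm.move_l(pos(t),R(yaw(t,h)),feed=.1)
    f=np.array(arm.current_force()); 
    if np.linalg.norm(f-f0)>25: print("force",t,f); break
else:
    arm.grip(0); arm.sleep(.3); print("w",arm.current_width(),np.round(arm.current_force(),2))
    arm.grip(.05); arm.move_l(pos(0,.15),feed=.2)
print(arm.current_t())
E
```

```text
[ 0.6239 -0.0529  0.084 ] [0.5064 0.1894 0.084 ]
0 [-176. -167. -158. -149. -139. -129. -118. -107.  -96.  -85.  -74.  -63.
  -52.]
3.141592653589793 [  4.  13.  22.  31.  41.  51.  62.  73.  84.  95. 106. 117. 128.]
width 0.028258630861004108 [ 1.25 -0.85  0.77]
w 0.02128637900179698 [ 0.15 -0.88 -1.72]
53.0833
```

```bash
python3 - <<'E'
from work import *
p=[.45,-.25,.25]; arm.move_to(p,rot(p,P[2]))
for n in("scene","top"): cv2.imwrite(f"pics/{n}3.png",arm.snapshot(n)[:,:,::-1])
e=pt('eye',[*P[:3],0]); print(e,proj("scene",e),proj("top",e))
a=crop("scene",cv2.imread("pics/scene3.png"),(290,140,380,220),6)
b=crop("top",cv2.imread("pics/top3.png"),(175,145,220,225),6)
for im,n,o in((a,"scene",(290,140)),(b,"top",(175,145))):
    for th,c in((0,(0,0,255)),):
        t=np.linspace(0,6.28,24); q=np.array([pt('eye',[*P[:3],th])+[.006*np.cos(s),.006*np.sin(s),0] for s in t])
        cv2.polylines(im,[(((proj(n,q)-o+.5)*6-.5)*8).astype(int)],True,c,1,cv2.LINE_AA,3)
c=crop("scene",cv2.imread("pics/scene0.png"),(180,230,220,270),6); d=crop("top",cv2.imread("pics/top0.png"),(305,150,345,190),6)
r=np.full((600,800,3),0,np.uint8)
for im,x,y in((a[:480,:540],0,0),(b[:480,:258],541,0)): r[y:y+im.shape[0],x:x+im.shape[1]]=im
cv2.imwrite("pics/c3.png",r[:480])
cv2.imwrite("pics/pin.png",np.hstack([cv2.resize(c,(390,390)),cv2.resize(d,(390,390))]))
E
```

```text
[0.45246191 0.19111775 0.06      ] [[321.5502776  156.45653389]] [[194.05814321 210.73290356]]
```

View pics/c3.png

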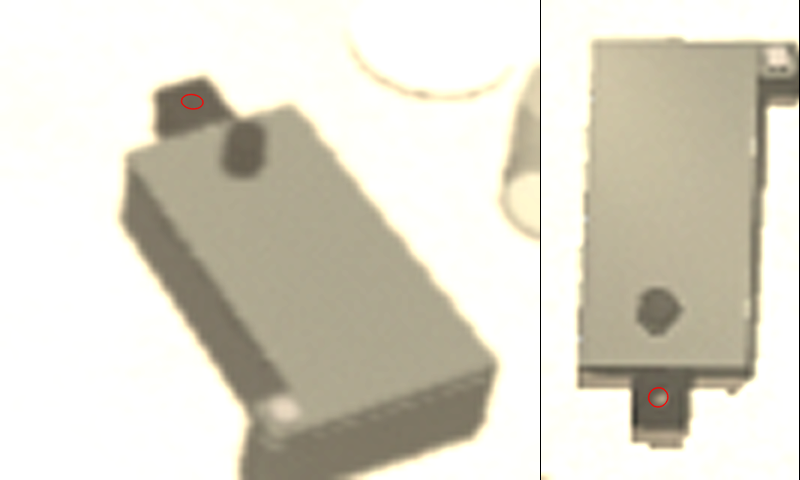

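View pics/pin.png

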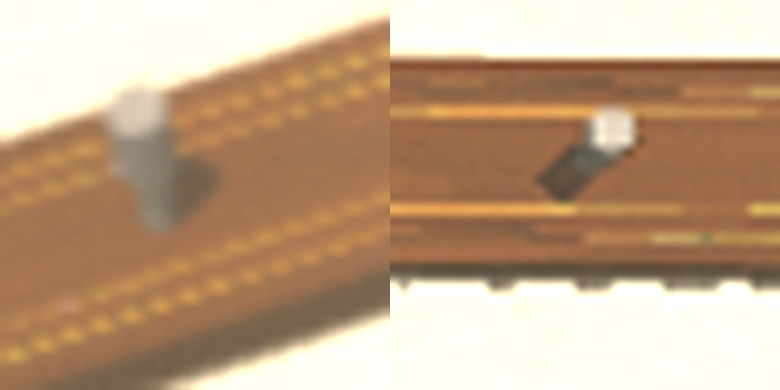

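The lid is closed, with light showing through the eye at the predicted place (top crop (658,397)). The pin's head top is at crop (138,112) in scene and (611,131) in top. Gripping the pin now.

```bash
python3 - <<'E'
from work import *
s=(180+138.5/9.75-.5,230+112.5/9.75-.5); t=(305+221.5/9.75-.5,150+131.5/9.75-.5)
X,e=tri(s,t); a,b=onz("scene",s,.078),onz("top",t,.078); print(X,e,a,b)
x,y=((a+b)/2)[:2]
Ro=rot([x,y,.15],P[2]); arm.move_to([x,y,.15],Ro); arm.grip(.045); f0=np.array(arm.current_force())
arm.move_l([x,y,.053],feed=.08); print("down",(np.array(arm.current_force())-f0).round(2))
arm.grip(0); arm.sleep(.2); print("w",arm.current_width(),(np.array(arm.current_force())-f0).round(2),np.round(arm.current_torque(),3),arm.current_ee_pos(),arm.current_t())
E
```

```text
[ 0.62238136 -0.30887765  0.07636067] 0.438210799960656 [ 0.62402071 -0.3079147   0.078     ] [ 0.62162406 -0.30992745  0.078     ]
down [ 0.1  -0.12 -0.83]
w 0.017132394370792055 [-0.01  0.72  1.36] [-0.012  0.124  0.022] [ 0.62288362 -0.30895839  0.05308229] 58.1083
```

```bash
cat > ins.py <<'E'
from work import *
def descend(z1,step=.003,lim=12,f0=None):
    while True:
        p=np.array(arm.current_ee_pos()); z=max(p[2]-step,z1)
        arm.move_l([*XY,z],feed=.03); f=np.array(arm.current_force())-f0
        print(round(z,4),f.round(1))
        if f[2]>lim or np.hypot(*f[:2])>15: return False
        if z<=z1+1e-4: return True
E
python3 - <<'E'
import ins; from ins import *
p=arm.current_ee_pos(); arm.move_l([p[0],p[1],.18],feed=.15); print("w",arm.current_width())
e=pt('eye',[*P[:3],0]); XY=ins.XY=[e[0],e[1]]
Ro=rot([*XY,.18],P[2]); arm.move_to([*XY,.18],Ro); arm.move_l([*XY,.114],feed=.08); arm.sleep(.3)
print("rot",np.round(arm.current_tool_rot(),3).tolist())
f0=np.array(arm.current_force()); print(f0.round(2)); print(descend(.064,f0=f0),arm.current_t(),arm.current_width())
E
```

```text
w 0.017212838206394777
rot [[1.0, -0.032, 0.001], [-0.032, -1.0, 0.0], [0.0, -0.0, -1.0]]
[-1.17 -0.44 -1.32]
0.1113 [1.8 0.3 1. ]
0.1081 [-0.1 -0.1  1.4]
0.1048 [0.8 1.3 0.3]
0.1017 [ 0.6 -0.1  0.7]
0.0985 [ 1.3 -0.2  0.8]
0.0953 [1.7 2.1 1.1]
0.0922 [4.4 3.7 0.8]
0.0891 [ 3.   6.7 -3.2]
0.0858 [ 4.   6.7 -4.1]
0.0826 [ 3.9  7.6 -3.9]
0.0794 [ 3.4  7.6 -4.8]
0.0763 [ 3.6  7.5 -2.1]
0.0732 [ 4.1  8.5 -3. ]
0.0701 [ 4.4  7.8 -3.3]
0.067 [ 4.1  9.  -3.6]
0.064 [ 4.   9.6 -3.5]
True 66.375 0.017497100779660327
```

The pin slid in with low force. I'll relieve the side load, press lightly home, release and check.

```bash
python3 - <<'E'
import ins; from ins import *
p=np.array(arm.current_ee_pos())
f0=np.array([-1.2,-.4,-1.3])
arm.move_l([p[0]+.0004,p[1]+.0008,p[2]],feed=.02); print((np.array(arm.current_force())-f0).round(1))
p=np.array(arm.current_ee_pos())
for i in range(6):
    p[2]-=.0006; arm.move_l(p,feed=.02); f=np.array(arm.current_force())-f0; print(p[2].round(4),f.round(1))
    if f[2]>8: break
arm.grip(.036); arm.sleep(.3)
q=p.copy(); q[2]=.16; arm.move_l(q,feed=.1)
p=[.45,-.2,.28]; arm.move_to(p,rot(p,P[2]))
for n in("scene","top"): cv2.imwrite(f"pics/{n}4.png",arm.snapshot(n)[:,:,::-1])
h=np.array([*pt('eye',[*P[:3],0])[:2],.088]); print("expect head top",proj("scene",h).round(1),proj("top",h).round(1),arm.current_t())
a=crop("scene",cv2.imread("pics/scene4.png"),(290,130,410,220),5)
b=crop("top",cv2.imread("pics/top4.png"),(130,145,222,235),5)
g=lambda im,n,o:cv2.circle(im,tuple((((proj(n,h)[0]-o+.5)*5-.5)).astype(int)),3,(0,0,255),1)
g(a,"scene",(290,130));g(b,"top",(130,145))
cv2.imwrite("pics/c4.png",np.hstack([a[:,:430],b[:,:370]])); 
E
```

```text
[1.6 0.9 0.3]
0.0632 [2.4 2.6 1. ]
0.0626 [ 0.8  0.6 10.1]
expect head top [[322.5 150.2]] [[192.6 210. ]] 70.6583
```

View pics/c4.png

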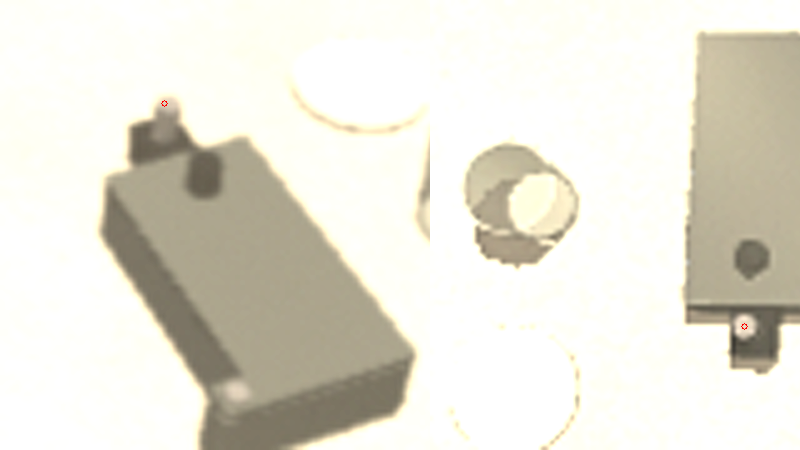

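The pin head sits at the home position predicted in both views, and contact came at the expected height (TCP 62.6 mm). One last check for stray pieces, then I hand in.

```bash
python3 - <<'E'
from work import *
a,b=cv2.imread("pics/scene4.png"),cv2.imread("pics/scene3.png")
for n in("scene","top"):
    im=cv2.imread(f"pics/{n}4.png")[:,:,::-1].copy(); print(n,blobs(im,"die",(90,100,400,290) if n=="scene" else (100,140,400,250)))
print(arm.sign_off())
E
```

```text
scene []
top []
the job is handed in; nothing more can be done
None
```

The job is handed in at about 71 s of the 210 s: all three dice and both discs are in their wells, the lid is closed, and the latch pin is fully home through eye and lug.

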